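# Wedge the rocking gauge stand

## Task

The dial-gauge stand rocks because its front right foot, the one at the corner nearest the wooden wedge, hangs clear of the table. With the fingertips push the wedge along the table, thin end first, under that foot until the foot just rests on it and the stand no longer rocks (do not jack the stand up out of level, and do not pick anything up). Then press down with a fingertip on top of that corner of the base plate to prove it is firm, and draw clear, leaving the wedge in place and the spools and cutters undisturbed.

Things in the scene. Friction and masses are not known exactly. Their poses are not given: they have to be found in the camera images.
- stand: Loose dial-gauge stand, 1.5 kg, 112 mm tall: grey plate 140 x 140 x 12 mm, underside 30 mm above the table, on four ball feet at x, y = +-55 mm. A block with column and gauge stands on its far left quarter (x and y above 5 mm). Origin: plate centre at table height; z up; at yaw 0 +x is away from the robot, +y left. It stands level on three feet; the front right one (-55, -55) hangs clear.
- short_foot (a joint): Height in m at which the short foot's lowest point hangs above the table (7 to 13 mm; the other feet 0). It is stuck in its thread and stays so. Up to about 3 N between wedge and foot leaves the stand level; beyond 3.5 to 6 N the wedge begins to jack it up.
- foot_tip (a point): Lowest point of the short foot's ball (radius 9 mm). The wedge goes under it from the right, below the plate's edge; the neighbouring feet are 110 mm away.
- corner (a point): The place to press: top of the plate, 42 mm above the table, right above the short foot, 15 mm in from both edges. With nothing under the foot, about 4 N here tips the stand.
- wedge: Loose wooden wedge, 40 g, 90 x 50 mm, flat underneath: thin end 2.5 mm thick (x = +45 mm), upright back face 22 mm tall (x = -45 mm), straight slope between. Origin: centre of the underside, +x to the thin end, z up. Slides with under 1 N; does not slip back from under the foot. Starts right of the stand, pointing roughly at the short foot, out of line by up to 20 mm and 15 degrees.
- wedge_tip (a point): Middle of the wedge's thin end, on the table.
- wedge_back (a point): Middle of the wedge's upright back face, 11 mm above the table: the face to push on (50 mm wide, 22 mm tall).
- thread_1: Bystander: wooden spool of dark thread, 25 mm across, 29 mm tall, to the right of the stand's far right corner. Origin at the centre of its underside.
- thread_2: Bystander: wooden spool of light thread, 25 mm across, 29 mm tall, just in front of the stand's front left corner. Origin at the centre of its underside.
- side_cutters: Bystander: small cutters with red sleeves lying flat, 42 x 110 x 13 mm, left of the vice. Origin at the centre of their underside.
There are look-alikes about, which are no part of the job. Of the things shaped like the wedge, the wooden one is meant.

How it is judged:
By the outcome, as a careful person would: the job done as asked, in the order asked, and still so for the second after the job is handed in, with the robot touching nothing.
It also fails if it takes over 51 s, if anything falls off the work surface, if the arm or the gripper's body presses on something with over 40 N, if the wrist force passes 120 N, or if a joint passes its speed limit or range.

## Robot

A 6-joint arm with a two-finger parallel gripper is mounted at the origin on a cart in front of the work surface, level with it; the furniture and walls round the work are solid. World frame = base frame: x ahead of the robot, y to its left, z up, the work surface at z = 0. Lengths are in m, angles in rad, forces in N, time in s.
With the tool pointing down it reaches from about 0.35 to 0.975 m from the base axis. Payload 4.9 kg.
Tool frame: the origin (TCP) lies midway between the tips of the shut fingers; the grasp point (between the pads) lies 19 mm behind it (manip.pinch_z is the x of the grasp point in the tool frame, in m); x points along the fingers, y is the direction in which the jaws open and shut, and the axes are right-handed (so a half turn about x gives the same grasp; the last joint's range is limited). The gripper opens to 85 mm and grips with 20 to 120 N. Pads are 22 mm wide; open, the fingers measure 114 mm over their backs; the gripper's body (76 mm by 85 mm) begins 54 mm behind the grasp point. The pads swing forward as they close: fully open they stand 13 mm farther back than shut.
Start: joints at [1.212, 0.053, 1.613, -0, 1.476, -0.119], TCP at [0.148, 0.607, 0.231] pointing down, gripper open.
Joint ranges: [-3.01, 3.01], [-1.01, 2.22], [0.06, 2.58], [-1.02, 4.17], [0.09, 2.62], [-3.14, 3.14]. Speed limits (rad/s): [2.57, 2.57, 3.14, 3.14, 3.14, 3.14].

## Interface

Orientations are given as a unit quaternion [w, x, y, z].
In Python, from plant import sensors, cams, workorder, manip gives the robot as it stands.
- The arm moves only by the tool drive_tool, never from a script. Its argument "series" is a list of rows, each an object of numbers: "x", "y", "z": the shift along the tool's x, y, z in units of 25 mm (1.0 is 25 mm); "ax", "ay", "az": the turn, a rotation vector about the tool's x, y, z in units of 5 degrees (1.0 is 5 degrees). A call has 1 to 5 rows; each row is the pose to reach, as a shift and turn from the pose commanded when the call began, along the tool's axes at that moment; what a row does not reach only later rows make up. A row lasts 1/12 s, in which the tool goes at most 41.7 mm and 7.16 degrees, less where a joint would pass 70% of its speed; a pose out of reach is approached as far as the arm can. A call with a gripper value outside its range is refused whole. "hand" is the opening, from 0 (shut) to 1 (fully open), set as the call begins (left out, the last holds). The fingers move at their own pace and stop on an object; the grip force is fixed at half the most. Time passes only in rows, so rows that repeat a pose let the fingers close. It gives the time, the measured TCP pose, the force and the opening at its end, in the units of the state.
- sensors.state(): the state, without advancing time (a new reading comes with each control period).
- cams.grab_frame(name): name is "scene" or "side" or "wrist"; returns a dict with "img" (420x560x3 uint8, blue, green, red), "camera_matrix" (3x3 intrinsics, pixels), "k1" (the pictures are not rectified: a ray, as slopes to the right and down, at radius r is drawn at 1 + k1 r^2 times it, then the intrinsics apply), "cam_to_world" (4x4, takes a point from camera to world coordinates). Camera axes: x right, y down, z forward; pixel columns grow to the right and rows downward; lengths in m; the calibration is good to about 2 mm. A picture is of the moment at which its call begins. There is no depth.
- workorder.job_done(): hands the job in, once; it reports no verdict.
The state is a dict: "time": time; "joint_pos": joint angles; "joint_vel": joint speeds; "joint_efforts": joint torques, N m; "tool_pos": TCP position; "tool_rot": TCP orientation; "contact_force": force on the tool from outside, world axes, zero at the start; "ft_torque": the same for the moment, N m; "gripper_width": opening from 0.0 (shut) to 1.0 (fully open).
Only numpy, scipy, OpenCV 4.12 (cv2) and the standard library are available. Lean on these libraries where they do the work, as an engineer would, in place of code of your own. Each camera call takes 0.05 s, during which the arm holds its last target.

## Working session

There is one attempt and no reset: what is moved stays moved. The work goes in short steps, Python scripts to look and compute and a tool call to move; the robot and the scene stay as the last step left them, time stands still between calls to the robot, and variables do not carry over. Pictures are saved under pics/ and viewed, and the job is handed in when it is done.

Besides the shell and the picture viewer there is one more tool, called after "Request:" by a JSON object that holds its "api" and its "payload". drive_tool: Moves the arm, as the interface text tells. Its arguments: {"type":"object","properties":{"series":{"type":"array","items":{"type":"object","properties":{"x":{"type":"number"},"y":{"type":"number"},"z":{"type":"number"},"ax":{"type":"number"},"ay":{"type":"number"},"az":{"type":"number"}}}},"hand":{"type":"number"}},"required":["series"]}

```bash
ls; mkdir -p pics; cat > h.py <<'E'
import numpy as np, cv2
from plant import sensors, cams, workorder, manip
def grab(n,tag):
    f=cams.grab_frame(n); cv2.imwrite(f'pics/{tag}.png',f['img'])
    np.savez(f'pics/{tag}.npz',img=f['img'],K=f['camera_matrix'],k1=f['k1'],T=f['cam_to_world']); return f
def load(tag):
    d=np.load(f'pics/{tag}.npz'); return d
def dist(d): return np.array([float(d['k1']),0,0,0,0])
def ray(d,uv):
    p=cv2.undistortPoints(np.array(uv,float).reshape(-1,1,2),d['K'],dist(d)).reshape(-1,2)
    v=np.c_[p,np.ones(len(p))]@d['T'][:3,:3].T
    return d['T'][:3,3],v
def onplane(d,uv,z):
    o,v=ray(d,uv); return o+v*((z-o[2])/v[:,2])[:,None]
def proj(d,P):
    T=d['T']; c=(np.atleast_2d(P)-T[:3,3])@T[:3,:3]
    return cv2.projectPoints(c,np.zeros(3),np.zeros(3),d['K'],dist(d))[0].reshape(-1,2)
E
python3 - <<'E'
from h import *
for n in ['scene','side','wrist']:
    f=grab(n,n+'0'); print(n,f['cam_to_world'][:3,3],f['cam_to_world'][:3,2],f['k1'])
s=sensors.state(); print(s)
E
```

```text
pics
scene [ 0.13848282 -0.38641225  0.71598543] [ 0.44256864  0.5334837  -0.720783  ] -0.039643772511402546
side [0.39258451 0.83758405 0.59920606] [ 0.18007215 -0.79958994 -0.57291356] -0.12648473241725974
wrist [0.07122491 0.62459418 0.37275206] [ 0.30160827 -0.07618601 -0.95038316] -0.03284796930652778
{'time': 0.15, 'joint_pos': array([ 1.21197075e+00,  5.32449284e-02,  1.61396562e+00, -6.25198273e-06,
        1.47599718e+00, -1.18991328e-01]), 'joint_vel': array([-0.001361  , -0.00114978, -0.00359339, -0.00096898, -0.00028973,
        0.00148688]), 'joint_efforts': array([ 1.04378498e-03, -3.94242454e+01, -3.70722020e+01, -8.94249820e-05,
        4.62545548e-03,  1.47734262e-06]), 'tool_pos': array([0.1482897 , 0.60665898, 0.23032856]), 'tool_rot': array([ 0.70189554,  0.08403558,  0.70216152, -0.08514621]), 'contact_force': array([ 0.46236122, -0.66182988, -0.05772363]), 'ft_torque': array([ 0.00095356, -0.02028359,  0.00112012]), 'gripper_width': 1.0008569537586611}
```

View pics/scene0.png

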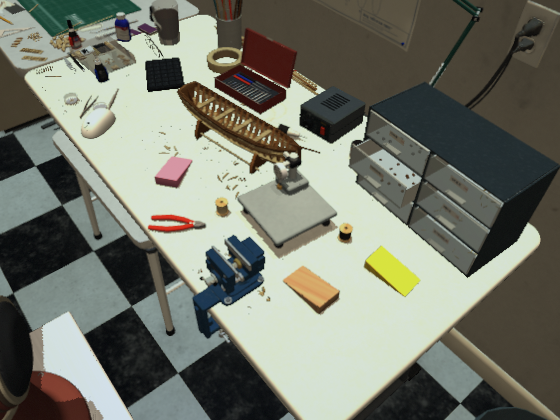

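View pics/side0.png

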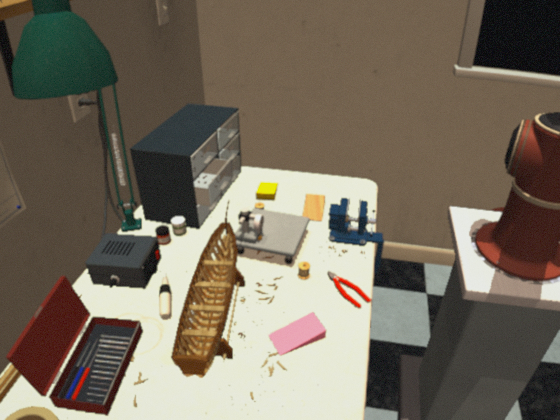

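View pics/wrist0.png

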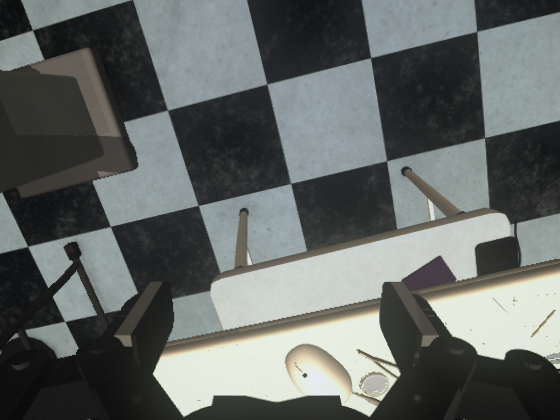

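The scene view shows three wedge-shaped things: wooden (312,288), yellow (392,270) and pink (173,171). The wooden one matches by its grain and colour, and it points at the stand's front right foot at about (280,243). I'll enlarge that area to confirm.

```bash
python3 - <<'E'
from h import *
im=load('scene0')['img'][170:320,190:350]
cv2.imwrite('pics/crop1.png',cv2.resize(im,None,fx=5,fy=4.9999,interpolation=cv2.INTER_CUBIC)[:750][:600*1+150])
im=cv2.resize(load('scene0')['img'][170:320,190:350],(640,600),interpolation=cv2.INTER_CUBIC);cv2.imwrite('pics/crop1.png',im)
im=cv2.resize(load('side0')['img'][180:280,220:360],(770,550),interpolation=cv2.INTER_CUBIC);cv2.imwrite('pics/crop2.png',im)
E
```

```text
(no output)
```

View pics/crop1.png

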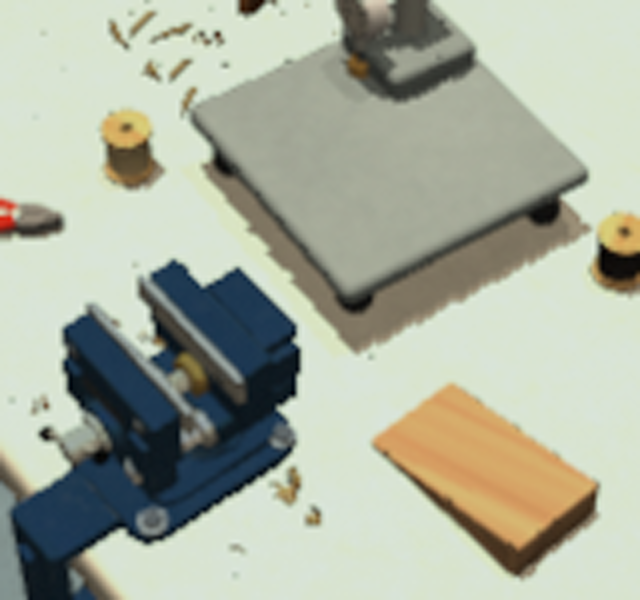

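View pics/crop2.png

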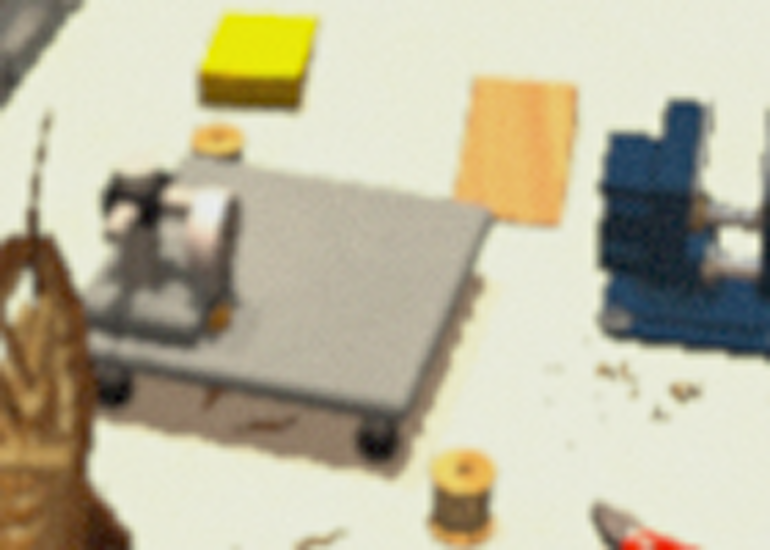

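The crop confirms the wooden wedge. Its thin end is toward the stand at crop (452,384)-(374,440), and its tall back is visible at the lower right. Now measuring.

```bash
python3 - <<'E'
from h import *
d=load('scene0');np.set_printoptions(precision=4,suppress=True)
def m(tag,lo,hi,box):
    d=load(tag);hsv=cv2.cvtColor(d['img'],cv2.COLOR_BGR2HSV);k=cv2.inRange(hsv,lo,hi);o=np.zeros_like(k);x0,y0,x1,y1=box;o[y0:y1,x0:x1]=k[y0:y1,x0:x1]
    c=max(cv2.findContours(o,0,1)[0],key=cv2.contourArea); return c,o
c=lambda P:np.array(P,float)/4+[190,170]-0.375
pl=c([(193,108),(348,293),(587,178)])
P=onplane(d,pl,.042);print('plate L,F,R',P);print([np.linalg.norm(P[i]-P[i+1]) for i in (0,1)])
cen=(P[0]+P[2])/2;print('cen',cen)
W=c([(452,384),(374,440),(515,548),(597,487)])
w=np.r_[onplane(d,W[:2],.0025),onplane(d,W[2:],.022)];print('wedge',w)
print('sides',[np.linalg.norm(w[i,:2]-w[(i+1)%4,:2]) for i in range(4)])
wb=onplane(d,c([(519,574),(598,512)]),0);print('wb',wb)
e=load('side0');cs=lambda P:np.array(P,float)/5.5+[220,180]-.4
ps=onplane(e,cs([(490,212),(400,412),(195,158),(85,350)]),.042);print('side plate F,L,R',ps)
ws=np.r_[onplane(e,cs([(558,224),(455,202)]),.0025),onplane(e,cs([(577,82),(474,78)]),.022)];print('side wedge',ws)
for t,dd in (('scene0',(235,255,350,320)),('side0',(295,185,330,225))):
    k,_=m(t,(8,70,90),(22,255,255),dd);print(t,cv2.contourArea(k),cv2.approxPolyDP(k,2.5,True).reshape(-1,2).tolist())
E
```

```text
plate L,F,R [[0.5067 0.1636 0.042 ]
 [0.4933 0.0285 0.042 ]
 [0.6249 0.0128 0.042 ]]
[np.float64(0.13574133855124745), np.float64(0.13254911582476717)]
cen [0.5658 0.0882 0.042 ]
wedge [[ 0.5177 -0.017   0.0025]
 [ 0.4707 -0.0186  0.0025]
 [ 0.4729 -0.1055  0.022 ]
 [ 0.52   -0.1052  0.022 ]]
sides [np.float64(0.04701843433092215), np.float64(0.08696977561728743), np.float64(0.047059393849424626), np.float64(0.08820172512385376)]
wb [[ 0.4763 -0.1069  0.    ]
 [ 0.5235 -0.1057  0.    ]]
side plate F,L,R [[0.4952 0.0409 0.042 ]
 [0.5078 0.1761 0.042 ]
 [0.6255 0.0267 0.042 ]
 [0.633  0.1647 0.042 ]]
side wedge [[ 0.4716 -0.0126  0.0025]
 [ 0.519  -0.0201  0.0025]
 [ 0.4753 -0.1015  0.022 ]
 [ 0.523  -0.095   0.022 ]]
scene0 1116.5 [[283, 280], [319, 307], [338, 292], [303, 266]]
side0 457.0 [[306, 194], [302, 216], [321, 220], [324, 196]]
```

```bash
python3 - <<'E'
from h import *
from scipy.spatial.transform import Rotation as R
np.set_printoptions(precision=4,suppress=True)
s=sensors.state();q=s['tool_rot'];Rt=R.from_quat([q[1],q[2],q[3],q[0]]).as_matrix();print(Rt)
d=load('wrist0');print('cam in tool',Rt.T@(d['T'][:3,3]-s['tool_pos']));print(Rt.T@d['T'][:3,:3]);print(d['K'])
d=load('scene0');print('vice',onplane(d,[[265,268],[262,248],[240,238],[236,300]],.0).round(3).tolist(), onplane(d,[[265,252],[240,237]],.06))
print(manip.pinch_z,[a for a in dir(manip) if a[0]!='_'])
# triangulate plate corners scene/side
e=load('side0');c=lambda P:np.array(P,float)/4+[190,170]-0.375;cs=lambda P:np.array(P,float)/5.5+[220,180]-.4
for a,b in [((193,108),(400,412)),((348,293),(490,212)),((587,178),(195,158)),((374,440),(558,224)),((452,384),(455,202)),((515,548),(577,82)),((597,487),(474,78))]:
    o1,v1=ray(d,c([a]));o2,v2=ray(e,cs([b]));A=np.c_[v1[0],-v2[0]];t=np.linalg.lstsq(A,o2-o1,rcond=None)[0];p=o1+v1[0]*t[0];r=o2+v2[0]*t[1];print((p+r)/2,np.linalg.norm(p-r))
E
```

```text
[[-0.0006  0.2375  0.9714]
 [-0.0015  0.9714 -0.2375]
 [-1.     -0.0016 -0.0002]]
cam in tool [-0.1424 -0.0011 -0.0791]
[[ 0.0009 -0.3112  0.9503]
 [ 1.      0.0004 -0.0008]
 [-0.0001  0.9503  0.3112]]
[[362.1441   0.     276.1908]
 [  0.     362.1441 213.5194]
 [  0.       0.       1.    ]]
vice [[0.462, 0.022, 0.0], [0.486, 0.062, 0.0], [0.468, 0.107, 0.0], [0.382, 0.0, 0.0]] [[0.4558 0.0142 0.06  ]
 [0.442  0.067  0.06  ]]
-0.0187 ['IKError', 'pinch_z']
[0.5096 0.1685 0.0359] 0.0009283156953895892
[0.4964 0.0322 0.036 ] 0.00015441304164680225
[0.6289 0.0166 0.0354] 0.001225895522170978
[ 0.4721 -0.017  -0.0006] 0.0001085484346704583
[ 0.5179 -0.0176  0.0038] 0.0016375324628437348
[ 0.4749 -0.1046  0.0197] 0.0015452539132344068
[ 0.5236 -0.103   0.0167] 0.0012817045117169024
```

Request:
{"api": "drive_tool", "payload": {"series": [{"x":-0.8,"y":-3.2,"z":7,"ax":7},{"x":-0.8,"y":-3.2,"z":7,"ax":7},{"x":-0.8,"y":-3.2,"z":7,"ax":7},{"x":-0.8,"y":-3.2,"z":7,"ax":7},{"x":-0.8,"y":-3.2,"z":7,"ax":7}], "hand": 0.2}}

```text
schema error: expected keys x, y, z, ax, ay, az
```

```bash
cat >> h.py <<'E'
from scipy.spatial.transform import Rotation as R
np.set_printoptions(precision=4,suppress=True)
def go(target,zang=None):
    s=sensors.state();q=s['tool_rot'];Rt=R.from_quat([q[1],q[2],q[3],q[0]]).as_matrix()
    print('t',s['time'],'pos',s['tool_pos'],'zang',np.degrees(np.arctan2(Rt[1,2],Rt[0,2])),'down',Rt[:,0],'F',s['contact_force'],'w',s['gripper_width'],'j6',s['joint_pos'][5])
    if target is not None: print('units',Rt.T@(np.array(target)-s['tool_pos'])/.025)
    if zang is not None:
        a=np.radians(zang);z=np.array([np.cos(a),np.sin(a),0]);x=np.array([0,0,-1.]);T=np.c_[x,np.cross(z,x),z]
        print('turn',np.degrees(R.from_matrix(Rt.T@T).as_rotvec())/5)
E
python3 - <<'E'
from h import *
go([.45,.1,.27],-95)
d=load('scene0');e=load('side0')
E
```

```text
t 0.15 pos [0.1483 0.6067 0.2303] zang -13.741464566690848 down [-0.0006 -0.0015 -1.    ] F [ 0.4624 -0.6618 -0.0577] w 1.0008569537586611 j6 -0.1189913282688619
units [ -1.5629 -16.8221  16.5368]
turn [16.2517  0.0113  0.0167]
```

Request:
{"api": "drive_tool", "payload": {"series": [{"x":-0.8,"y":-3.2,"z":7,"ax":7,"ay":0,"az":0},{"x":-0.8,"y":-3.2,"z":7,"ax":7,"ay":0,"az":0},{"x":-0.8,"y":-3.2,"z":7,"ax":7,"ay":0,"az":0},{"x":-0.8,"y":-3.2,"z":7,"ax":7,"ay":0,"az":0},{"x":-0.8,"y":-3.2,"z":7,"ax":7,"ay":0,"az":0}], "hand": 0.2}}

```text
time: 0.57
tool_pos: [0.3016, 0.4857, 0.2515]
tool_rot: [0.643, 0.294, 0.643, -0.294]
contact_force: [0.1, 0.2, -0.3]
gripper_width: 0.301
```

```bash
python3 - <<'E'
from h import *
go([.42,.2,.27],-95)
E
```

```text
t 0.5667 pos [0.3016 0.4857 0.2515] zang -49.17756382807242 down [ 0.0009 -0.0006 -1.    ] F [ 0.0567  0.1912 -0.3327] w 0.30056194496587496 j6 0.17297517689767936
units [-0.729  -3.8866 11.7425]
turn [ 9.1645  0.01   -0.0081]
```

Request:
{"api": "drive_tool", "payload": {"series": [{"x":-0.7,"y":-2.6,"z":7.8,"ax":7,"ay":0,"az":0},{"x":-0.7,"y":-2.6,"z":7.8,"ax":7,"ay":0,"az":0},{"x":-0.7,"y":-2.6,"z":7.8,"ax":7,"ay":0,"az":0},{"x":-0.7,"y":-2.6,"z":7.8,"ax":7,"ay":0,"az":0},{"x":-0.7,"y":-2.6,"z":7.8,"ax":7,"ay":0,"az":0}]}}

```text
time: 0.98
tool_pos: [0.3794, 0.2964, 0.2687]
tool_rot: [0.525, 0.473, 0.525, -0.474]
contact_force: [0.8, -0.1, 0.8]
gripper_width: 0.2
```

```bash
python3 - <<'E'
from h import *
go([.49,-.1,.27],-95)
E
```

```text
t 0.9833 pos [0.3794 0.2964 0.2687] zang -84.07071833796125 down [-0.     -0.0002 -1.    ] F [ 0.816  -0.1386  0.842 ] w 0.2004372507707782 j6 0.405014015546323
units [-0.0496  2.7635 16.2264]
turn [2.1859 0.0026 0.0005]
```

Request:
{"api": "drive_tool", "payload": {"series": [{"x":0,"y":1.4,"z":8,"ax":2.2,"ay":0,"az":0},{"x":0,"y":1.4,"z":8,"ax":2.2,"ay":0,"az":0},{"x":0,"y":1.4,"z":8,"ax":2.2,"ay":0,"az":0},{"x":0,"y":1.4,"z":8,"ax":2.2,"ay":0,"az":0},{"x":0,"y":1.4,"z":8,"ax":2.2,"ay":0,"az":0}]}}

```text
time: 1.4
tool_pos: [0.4358, 0.101, 0.2687]
tool_rot: [0.479, 0.52, 0.479, -0.52]
contact_force: [0.5, 1.2, -0.3]
gripper_width: 0.199
```

```bash
python3 - <<'E'
from h import *
go([.49,-.06,.27],-95)
E
```

```text
t 1.4 pos [0.4358 0.101  0.2687] zang -94.78037789710433 down [ 0.0004 -0.0003 -1.    ] F [ 0.4512  1.2179 -0.3217] w 0.19881796875199456 j6 0.14478419001845236
units [-0.0495  2.6976  6.2375]
turn [ 0.0439  0.0033 -0.0053]
```

Request:
{"api": "drive_tool", "payload": {"series": [{"x":0,"y":2.7,"z":6.2,"ax":0,"ay":0,"az":0},{"x":0,"y":2.7,"z":6.2,"ax":0,"ay":0,"az":0},{"x":0,"y":2.7,"z":6.2,"ax":0,"ay":0,"az":0},{"x":0,"y":2.7,"z":6.2,"ax":0,"ay":0,"az":0},{"x":0,"y":2.7,"z":6.2,"ax":0,"ay":0,"az":0}]}}

```text
time: 1.82
tool_pos: [0.491, -0.0623, 0.2683]
tool_rot: [-0.478, -0.521, -0.477, 0.523]
contact_force: [0.8, 0.5, -0.1]
gripper_width: 0.202
```

```bash
python3 - <<'E'
from h import *
go(None);grab('wrist','w1')
E
```

```text
t 1.8167 pos [ 0.491  -0.0623  0.2683] zang -95.128873357393 down [-0.0005 -0.0024 -1.    ] F [ 0.819   0.5485 -0.0601] w 0.2022974515347154 j6 -0.18575493697393375
```

View pics/w1.png

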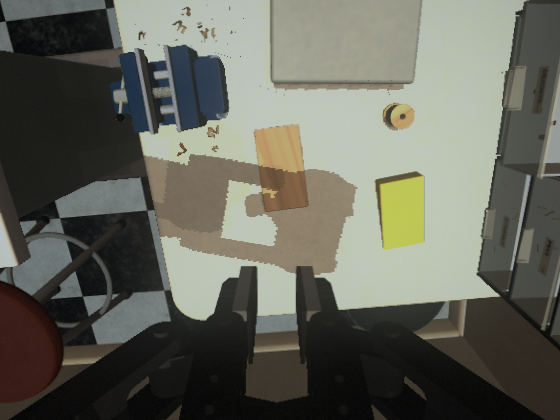

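The wrist view shows the wooden wedge with its thin end at (256,130)-(300,125) and its back at (264,212)-(307,206). The plate's right edge runs (273,82)-(415,83), the spool is at (399,116) and the vice at (175,90).

```bash
python3 - <<'E'
from h import *
d=load('w1');im=d['img']
cv2.imwrite('pics/c3.png',cv2.resize(im[60:230,190:430],(800,567),interpolation=cv2.INTER_CUBIC))
w=onplane(d,[[255.5,130],[299.5,124.5]],.0025);b=onplane(d,[[307.5,206.5],[264,212]],.022);print(w,b)
T=w.mean(0);B=b.mean(0);print('T',T,'B',B,'len',np.linalg.norm((T-B)[:2]),'widths',np.linalg.norm(w[0]-w[1]),np.linalg.norm(b[0]-b[1]),'head',np.degrees(np.arctan2(*(T-B)[[1,0]])))
p=onplane(d,[[272.5,82.5],[415,83.5],[272.5,0]],.042);print('plate',p,np.linalg.norm(p[0]-p[1]))
print('vice',onplane(d,[[227,112],[227,60]],.07))
o=onplane(d,[[399,116]],.029);print('spool',o)
E
```

```text
[[ 0.4725 -0.0192  0.0025]
 [ 0.5213 -0.0176  0.0025]] [[ 0.5229 -0.1065  0.022 ]
 [ 0.4736 -0.1086  0.022 ]]
T [ 0.4969 -0.0184  0.0025] B [ 0.4983 -0.1076  0.022 ] len 0.08914451231397305 widths 0.048861884810378974 0.049363466715192365 head 90.87711364331209
plate [[0.4961 0.0274 0.042 ]
 [0.6332 0.0148 0.042 ]
 [0.5026 0.0982 0.042 ]] 0.13768010461259364
vice [[0.4527 0.005  0.07  ]
 [0.4584 0.0488 0.07  ]]
spool [[ 0.6221 -0.0157  0.029 ]]
```

View pics/c3.png

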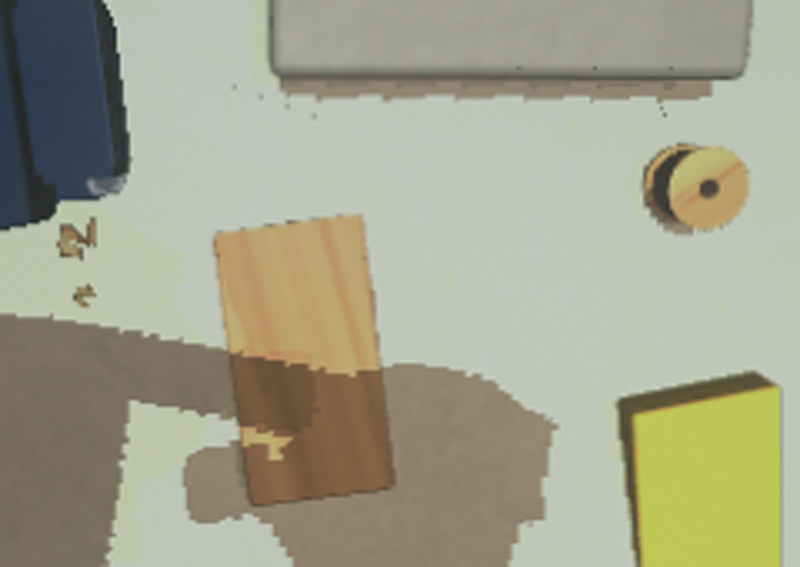

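```bash
python3 - <<'E'
from h import *
go([.489,-.148,.1],-97)
E
```

```text
t 1.8667 pos [ 0.4905 -0.06    0.2682] zang -95.05929624084544 down [-0.0013 -0.0003 -1.    ] F [-0.3905 -0.4039 -1.0169] w 0.19776025247311393 j6 -0.1837916701533926
units [6.7285 0.2589 3.5088]
turn [0.3881 0.0047 0.0146]
```

Request:
{"api": "drive_tool", "payload": {"series": [{"x":0,"y":0.26,"z":3.5,"ax":0.4,"ay":0,"az":0},{"x":0,"y":0.26,"z":3.5,"ax":0.4,"ay":0,"az":0},{"x":1.5,"y":0.26,"z":3.5,"ax":0.4,"ay":0,"az":0},{"x":3,"y":0.26,"z":3.5,"ax":0.4,"ay":0,"az":0},{"x":4.5,"y":0.26,"z":3.5,"ax":0.4,"ay":0,"az":0}]}}

```text
time: 2.28
tool_pos: [0.4898, -0.1444, 0.1557]
tool_rot: [0.47, 0.529, 0.469, -0.528]
contact_force: [0.3, -0.2, -1.5]
gripper_width: 0.202
```

Request:
{"api": "drive_tool", "payload": {"series": [{"x":1.2,"y":0,"z":0,"ax":0,"ay":0,"az":0},{"x":2.4,"y":0,"z":0,"ax":0,"ay":0,"az":0},{"x":3.6,"y":0,"z":0,"ax":0,"ay":0,"az":0},{"x":4.6,"y":0,"z":0,"ax":0,"ay":0,"az":0},{"x":4.6,"y":0,"z":0,"ax":0,"ay":0,"az":0}]}}

```text
time: 2.7
tool_pos: [0.4849, -0.1412, 0.0353]
tool_rot: [-0.466, -0.527, -0.474, 0.53]
contact_force: [-1.3, -0.2, -1.7]
gripper_width: 0.2
```

```bash
python3 - <<'E'
from h import *
go([.489,-.148,.009],-97);grab('wrist','w2')
E
```

```text
t 2.7 pos [ 0.4849 -0.1412  0.0353] zang -96.6735638539856 down [-0.0106  0.0052 -0.9999] F [-1.3205 -0.221  -1.6623] w 0.19951748490963497 j6 -0.31474766324488584
units [1.0487 0.2072 0.2537]
turn [ 0.0655 -0.0446  0.1275]
```

View pics/w2.png

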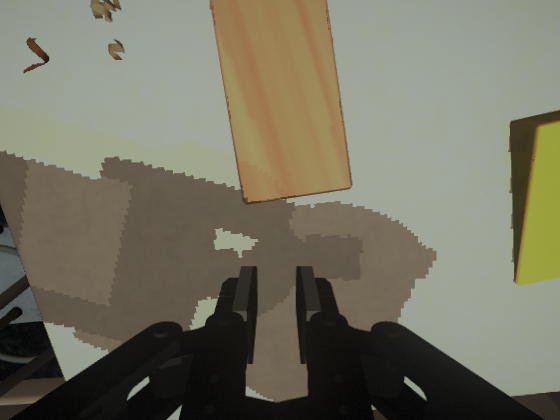

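Request:
{"api": "drive_tool", "payload": {"series": [{"x":0.6,"y":0.2,"z":0.15,"ax":0,"ay":0,"az":0},{"x":1,"y":0.2,"z":0.15,"ax":0,"ay":0,"az":0},{"x":1,"y":0.2,"z":0.15,"ax":0,"ay":0,"az":0}]}}

```text
time: 3.0
tool_pos: [0.4937, -0.1482, 0.0161]
tool_rot: [-0.469, -0.528, -0.47, 0.529]
contact_force: [-0.1, 0.2, -0.5]
gripper_width: 0.198
```

```bash
python3 - <<'E'
from h import *
go([.491,-.148,.009],-97)
E
```

```text
t 3.0 pos [ 0.4937 -0.1482  0.0161] zang -96.71874078050828 down [-0.0012  0.0007 -1.    ] F [-0.1112  0.1766 -0.4821] w 0.19845827287205547 j6 -0.3188730554434455
units [ 0.2823 -0.1077  0.0065]
turn [ 0.0563 -0.0062  0.0141]
```

Request:
{"api": "drive_tool", "payload": {"series": [{"x":0.28,"y":-0.1,"z":0,"ax":0,"ay":0,"az":0},{"x":0.28,"y":-0.1,"z":-0.3,"ax":0,"ay":0,"az":0},{"x":0.28,"y":-0.1,"z":-0.6,"ax":0,"ay":0,"az":0},{"x":0.28,"y":-0.1,"z":-0.9,"ax":0,"ay":0,"az":0},{"x":0.28,"y":-0.1,"z":-0.9,"ax":0,"ay":0,"az":0}]}}

```text
time: 3.42
tool_pos: [0.4945, -0.1246, 0.0098]
tool_rot: [0.47, 0.528, 0.47, -0.528]
contact_force: [0.1, -0.8, 0.6]
gripper_width: 0.198
```

```bash
python3 - <<'E'
from h import *
go(None);grab('wrist','w3')
E
```

```text
t 3.4167 pos [ 0.4945 -0.1246  0.0098] zang -96.64994052516562 down [ 0.0006  0.0002 -1.    ] F [ 0.0886 -0.8004  0.6445] w 0.19780133547437345 j6 -0.2773339228182335
```

View pics/w3.png

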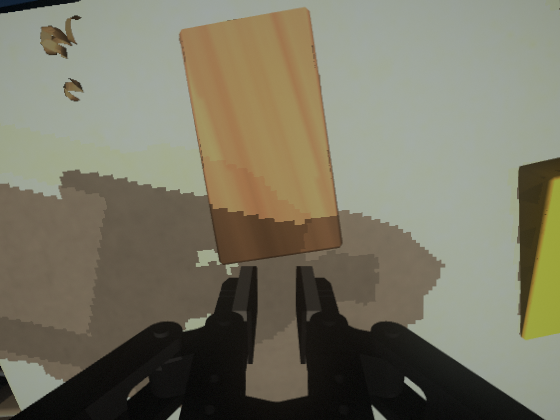

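The fingertips at (250,270)/(305,270) are just behind the wedge's back edge at (222,263)-(342,243). Starting the push.

Request:
{"api": "drive_tool", "payload": {"series": [{"x":0,"y":0,"z":-0.2,"ax":0,"ay":0,"az":0},{"x":0,"y":0,"z":-0.4,"ax":0,"ay":0,"az":0},{"x":0,"y":0,"z":-0.6,"ax":0,"ay":0,"az":0},{"x":0,"y":0,"z":-0.8,"ax":0,"ay":0,"az":0},{"x":0,"y":0,"z":-1.0,"ax":0,"ay":0,"az":0}]}}

```text
time: 3.88
tool_pos: [0.4972, -0.1008, 0.0094]
tool_rot: [-0.47, -0.528, -0.47, 0.529]
contact_force: [0.6, 0.1, 0.2]
gripper_width: 0.199
```

```bash
python3 - <<'E'
from h import *
go(None);grab('wrist','w4')
E
```

```text
t 3.8833 pos [ 0.4972 -0.1008  0.0094] zang -96.73456619830624 down [ 0.     -0.0002 -1.    ] F [0.589  0.1073 0.2476] w 0.19929798895495593 j6 -0.22914525536756172
```

View pics/w4.png

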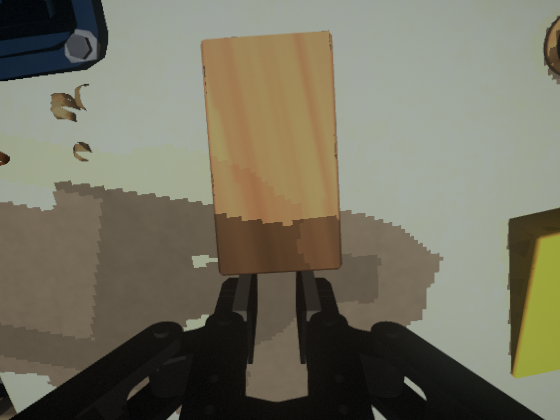

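```bash
python3 - <<'E'
from h import *
d=load('w4')
w=onplane(d,[[202,41],[330,31.5]],.0025);b=onplane(d,[[341,267.5],[219,274.5]],.022)
T=w.mean(0);B=b.mean(0);print(w,b,'T',T,'B',B,np.linalg.norm((T-B)[:2]))
h=(T-B)[:2];h/=np.linalg.norm(h);print('head',np.degrees(np.arctan2(h[1],h[0])))
f=np.array([.512,.042]);r=f-T[:2];print('foot along',r@h,'lateral left',h[0]*r[1]-h[1]*r[0])
E
```

```text
[[ 0.4814  0.0001  0.0025]
 [ 0.5298 -0.0023  0.0025]] [[ 0.525  -0.0906  0.022 ]
 [ 0.4763 -0.0879  0.022 ]] T [ 0.5056 -0.0011  0.0025] B [ 0.5006 -0.0892  0.022 ] 0.08826410662581577
head 86.75158825329622
foot along 0.043413488604388595 lateral left -0.003940236963780524
```

Request:
{"api": "drive_tool", "payload": {"series": [{"x":0,"y":0,"z":-0.25,"ax":0,"ay":0,"az":0},{"x":0,"y":0,"z":-0.5,"ax":0,"ay":0,"az":0},{"x":0,"y":0,"z":-0.75,"ax":0,"ay":0,"az":0},{"x":0,"y":0,"z":-0.95,"ax":0,"ay":0,"az":0},{"x":0,"y":0,"z":-1.1,"ax":0,"ay":0,"az":0}]}}

```text
time: 4.35
tool_pos: [0.5003, -0.0732, 0.0092]
tool_rot: [0.47, 0.528, 0.47, -0.528]
contact_force: [1.3, -0.1, -1.3]
gripper_width: 0.201
```

```bash
python3 - <<'E'
from h import *
go(None);grab('wrist','w5');grab('scene','s5')
E
```

```text
t 4.35 pos [ 0.5003 -0.0732  0.0092] zang -96.71544689504988 down [-0.0001  0.0001 -1.    ] F [ 1.2814 -0.0728 -1.3273] w 0.2005400239923835 j6 -0.17541612760879458
```

View pics/w5.png

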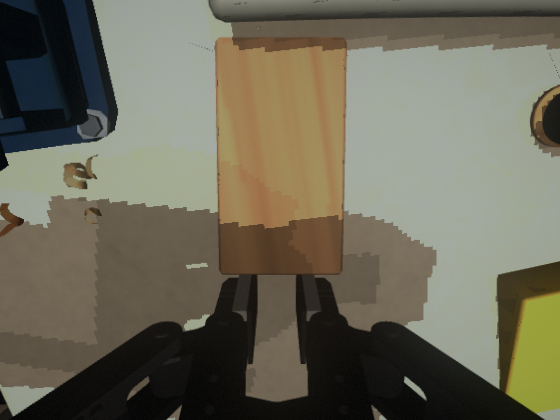

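View pics/s5.png

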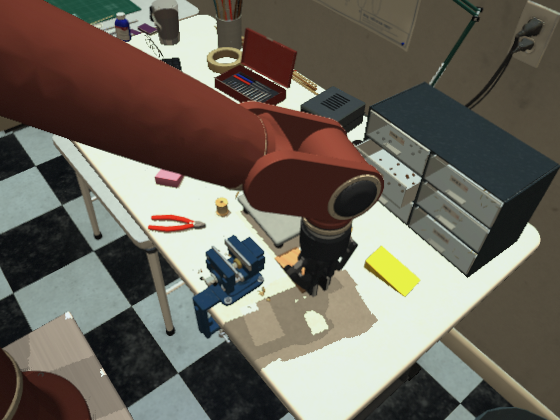

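```bash
python3 - <<'E'
from h import *
d=load('w5')
w=onplane(d,[[216.5,38],[346.5,38]],.0025);b=onplane(d,[[342.5,273.5],[220,274]],.022)
T=w.mean(0);B=b.mean(0);print('T',T,'B',B,np.linalg.norm((T-B)[:2]))
h=(T-B)[:2];h/=np.linalg.norm(h);print('head',np.degrees(np.arctan2(h[1],h[0])))
print('plate corner/edge',onplane(d,[[209,8],[560,12],[300,19]],.036))
f=np.array([.512,.042]);r=f-T[:2];print('foot along',r@h,'lateral left',h[0]*r[1]-h[1]*r[0])
E
```

```text
T [0.5145 0.0252 0.0025] B [ 0.5042 -0.0628  0.022 ] 0.0886418647531032
head 83.29907481957898
plate corner/edge [[0.4938 0.031  0.036 ]
 [0.5954 0.0191 0.036 ]
 [0.5194 0.025  0.036 ]]
foot along 0.01637219542633074 lateral left 0.00447051460676907
```

Request:
{"api": "drive_tool", "payload": {"series": [{"x":0,"y":0,"z":-0.25,"ax":0,"ay":0,"az":0},{"x":0,"y":0,"z":-0.5,"ax":0,"ay":0,"az":0},{"x":0,"y":0,"z":-0.75,"ax":0,"ay":0,"az":0},{"x":0,"y":0,"z":-0.95,"ax":0,"ay":0,"az":0},{"x":0,"y":0,"z":-1.1,"ax":0,"ay":0,"az":0}]}}

```text
time: 4.87
tool_pos: [0.5036, -0.046, 0.0093]
tool_rot: [0.47, 0.528, 0.47, -0.528]
contact_force: [-0.3, -0.7, 0.2]
gripper_width: 0.202
```

```bash
cat >> h.py <<'E'
def favg(n=8):
    F=[];P=[]
    for i in range(n):
        cams.grab_frame('wrist');s=sensors.state();F.append(s['contact_force']);P.append(s['tool_pos'])
    q=s['tool_rot'];Rt=R.from_quat([q[1],q[2],q[3],q[0]]).as_matrix()
    F=np.array(F);print('t %.2f'%s['time'],'pos',np.mean(P,0),'F',F.mean(0),'sd',F.std(0),'Ftool_z %.2f +- %.2f'%(F.mean(0)@Rt[:,2],(F@Rt[:,2]).std()/n**.5))
E
python3 - <<'E'
from h import *
go(None);favg(10);grab('wrist','w6')
E
```

```text
t 4.8667 pos [ 0.5036 -0.046   0.0093] zang -96.71612292554606 down [ 0.0001 -0.     -1.    ] F [-0.3354 -0.7145  0.187 ] w 0.20219815407368313 j6 -0.12106082025730183
t 5.37 pos [ 0.5035 -0.0465  0.0093] F [0.017  0.1379 0.1502] sd [0.5197 0.504  0.4431] Ftool_z -0.14 +- 0.15
```

View pics/w6.png

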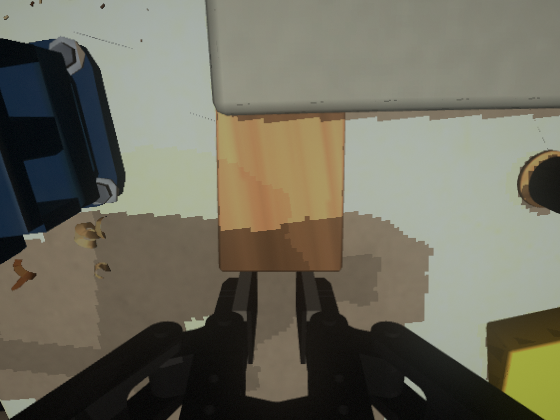

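```bash
python3 - <<'E'
from h import *
d=load('w6')
c=onplane(d,[[213,111],[560,107],[206,0]],.036);print(c)
c=onplane(d,[[213,108],[560,104],[206,0]],.042);print(c)
B=onplane(d,[[342.5,270.5],[220,271]],.022);print(B,B.mean(0))
E
```

```text
[[0.4934 0.0289 0.036 ]
 [0.6015 0.018  0.036 ]
 [0.4965 0.0595 0.036 ]]
[[0.4946 0.0299 0.042 ]
 [0.5969 0.0196 0.042 ]
 [0.4974 0.0581 0.042 ]]
[[ 0.5318 -0.0379  0.022 ]
 [ 0.4833 -0.0324  0.022 ]] [ 0.5075 -0.0351  0.022 ]
```

Request:
{"api": "drive_tool", "payload": {"series": [{"x":0,"y":0,"z":-0.08,"ax":0,"ay":0,"az":0},{"x":0,"y":0,"z":-0.16,"ax":0,"ay":0,"az":0},{"x":0,"y":0,"z":-0.24,"ax":0,"ay":0,"az":0},{"x":0,"y":0,"z":-0.28,"ax":0,"ay":0,"az":0},{"x":0,"y":0,"z":-0.3,"ax":0,"ay":0,"az":0}]}}

```text
time: 5.83
tool_pos: [0.5044, -0.0389, 0.0093]
tool_rot: [-0.47, -0.528, -0.47, 0.528]
contact_force: [-0.9, -0.3, 0.9]
gripper_width: 0.203
```

```bash
python3 - <<'E'
from h import *
favg(8)
E
```

```text
t 6.23 pos [ 0.5044 -0.0391  0.0093] F [ 0.2944 -0.0544 -0.3976] sd [0.3799 0.5812 0.6364] Ftool_z 0.02 +- 0.19
```

Request:
{"api": "drive_tool", "payload": {"series": [{"x":0,"y":0,"z":-0.02,"ax":0,"ay":0,"az":0},{"x":0,"y":0,"z":-0.04,"ax":0,"ay":0,"az":0},{"x":0,"y":0,"z":-0.06,"ax":0,"ay":0,"az":0},{"x":0,"y":0,"z":-0.08,"ax":0,"ay":0,"az":0},{"x":0,"y":0,"z":-0.1,"ax":0,"ay":0,"az":0}]}}

```text
time: 6.65
tool_pos: [0.5048, -0.0368, 0.0093]
tool_rot: [-0.47, -0.528, -0.47, 0.529]
contact_force: [-0.0, -2.4, 0.2]
gripper_width: 0.198
```

```bash
python3 - <<'E'
from h import *
favg(6)
E
```

```text
t 6.95 pos [ 0.5047 -0.0368  0.0093] F [-0.1956 -1.1996 -0.1968] sd [0.2141 0.404  0.2997] Ftool_z 1.21 +- 0.16
```

Request:
{"api": "drive_tool", "payload": {"series": [{"x":0,"y":0,"z":-0.02,"ax":0,"ay":0,"az":0},{"x":0,"y":0,"z":-0.04,"ax":0,"ay":0,"az":0},{"x":0,"y":0,"z":-0.06,"ax":0,"ay":0,"az":0},{"x":0,"y":0,"z":-0.08,"ax":0,"ay":0,"az":0},{"x":0,"y":0,"z":-0.1,"ax":0,"ay":0,"az":0}]}}

```text
time: 7.37
tool_pos: [0.505, -0.0347, 0.0093]
tool_rot: [-0.47, -0.528, -0.47, 0.529]
contact_force: [-1.3, -4.4, 0.3]
gripper_width: 0.198
```

```bash
python3 - <<'E'
from h import *
favg(6)
E
```

```text
t 7.67 pos [ 0.505  -0.0345  0.0093] F [-0.7913 -5.2135 -0.2721] sd [0.4264 0.4    0.5487] Ftool_z 5.27 +- 0.15
```

Request:
{"api": "drive_tool", "payload": {"series": [{"x":0,"y":0,"z":0.1,"ax":0,"ay":0,"az":0},{"x":0,"y":0,"z":0.3,"ax":0,"ay":0,"az":0},{"x":0,"y":0,"z":0.5,"ax":0,"ay":0,"az":0},{"x":0,"y":0,"z":0.5,"ax":0,"ay":0,"az":0},{"x":0,"y":0,"z":0.5,"ax":0,"ay":0,"az":0}]}}

```text
time: 8.08
tool_pos: [0.5035, -0.0467, 0.0093]
tool_rot: [0.469, 0.529, 0.47, -0.529]
contact_force: [0.1, -0.2, -0.4]
gripper_width: 0.202
```

```bash
python3 - <<'E'
from h import *
favg(4);grab('wrist','w7');grab('side','sd7');grab('scene','s7')
a=load('w6');b=load('w7');print(b['T']-a['T'])
ga=[cv2.cvtColor(x['img'],cv2.COLOR_BGR2GRAY) for x in (a,b)]
cv2.imwrite('pics/diff.png',np.clip(np.abs(ga[0].astype(float)-ga[1])*4,0,255).astype(np.uint8))
E
```

```text
t 8.28 pos [ 0.5035 -0.0465  0.0093] F [-0.0986  0.3903 -0.0487] sd [0.5923 0.1873 0.456 ] Ftool_z -0.38 +- 0.08
[[ 0.      0.0003  0.0001 -0.    ]
 [ 0.0003 -0.0001  0.0002  0.0003]
 [-0.     -0.0002 -0.0001  0.    ]
 [ 0.      0.      0.      0.    ]]
```

View pics/diff.png

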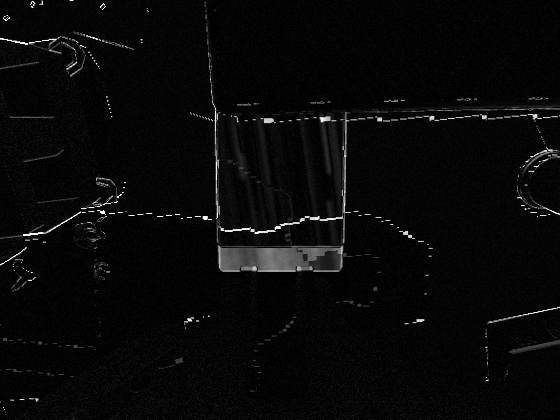

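View pics/w7.png

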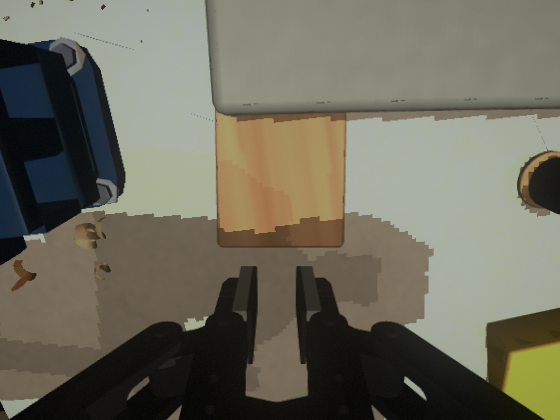

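View pics/sd7.png

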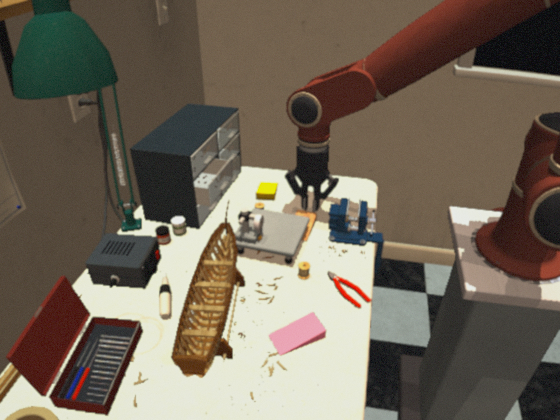

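```bash
cat > edge.py <<'E'
from h import *
def meas(a,b):
    A,B=load(a),load(b)
    g=[cv2.cvtColor(x['img'],cv2.COLOR_BGR2GRAY).astype(np.float32) for x in (A,B)]
    def sh(x0,y0,x1,y1,z,name):
        p,q=g[0][y0:y1,x0:x1],g[1][y0:y1,x0:x1]
        W=np.eye(2,3,dtype=np.float32)
        cc,W=cv2.findTransformECC(p,q,W,cv2.MOTION_TRANSLATION,(3,200,1e-7),None,1)
        c=np.array([[(x0+x1)/2,(y0+y1)/2]]);P=onplane(A,c,z);pr=proj(B,P)[0]-c[0]
        print(name,P[0],'meas',W[:,2],'pred',pr,'cc %.3f'%cc)
    sh(30,60,90,200,.03,'vice'); sh(520,140,560,220,.015,'spool')
    for x in (225,300,375,450,500): sh(x,96,x+55,110,.040,'edge%d'%x)
    sh(200,10,222,100,.040,'left edge'); sh(60,10,150,60,0,'table marks')
import sys;meas(*sys.argv[1:3])
E
python3 edge.py w6 w7
```

```text
vice [0.4405 0.0292 0.03  ] meas [0.3224 0.8176] pred [0.3061 0.8583] cc 0.991
spool [ 0.6127 -0.0117  0.015 ] meas [-0.0952  0.7863] pred [-0.1108  0.8573] cc 0.997
edge225 [0.5061 0.0299 0.04  ] meas [0.4102 1.7077] pred [0.1863 1.0603] cc 0.805
edge300 [0.5282 0.0273 0.04  ] meas [0.708  1.4646] pred [0.1129 1.0869] cc 0.941
edge375 [0.5504 0.0248 0.04  ] meas [1.5964 1.7439] pred [0.0365 1.1102] cc 0.917
edge450 [0.573  0.0223 0.04  ] meas [2.3157 0.5744] pred [-0.0417  1.1302] cc 0.952
edge500 [0.5883 0.0207 0.04  ] meas [2.9923 0.7244] pred [-0.0939  1.1415] cc 0.920
left edge [0.4961 0.0444 0.04  ] meas [-0.0251  3.5886] pred [0.249 1.127] cc 0.998
table marks [0.4506 0.0614 0.    ] meas [0.3854 0.9548] pred [0.2704 0.8298] cc 0.968
```

```bash
cat > edge1.py <<'E'
from h import *
import sys
from scipy.optimize import least_squares
from scipy.interpolate import CubicSpline
A,B=[load(x) for x in sys.argv[1:3]]
g=[cv2.cvtColor(x['img'],cv2.COLOR_BGR2GRAY).astype(float) for x in (A,B)]
def s1(p,q):
    n=np.arange(len(p));c=CubicSpline(n,q);m=slice(4,-4)
    r=least_squares(lambda v:v[1]*c(n[m]+v[0])+v[2]-p[m],[.5,1,0]);return r.x[0]
for x in range(226,556,30):
    f=lambda G:G[90:115,x:x+20].mean(1)
    P=onplane(A,[[x+10,108]],.040);pr=proj(B,P)[0]-[x+10,108]
    P2=P+[0,0,.001];k=proj(B,P2)[0]-proj(B,P)[0]
    m=s1(*map(f,g));print(x,'rows meas %.2f pred %.2f'%(m,pr[1]),'per mm up',k.round(2))
for y in range(10,95,20):
    f=lambda G:G[y:y+15,195:228].mean(0)
    P=onplane(A,[[208,y+7]],.040);pr=proj(B,P)[0]-[208,y+7];k=proj(B,P+[0,0,.001])[0]-proj(B,P)[0]
    print('L',y,'cols meas %.2f pred %.2f'%(s1(*map(f,g)),pr[0]+.0*pr[1]),k.round(2))
E
python3 edge1.py w6 w7
```

```text
226 rows meas 0.03 pred 1.05 per mm up [-0.36  0.12]
256 rows meas -0.30 pred 1.06 per mm up [-0.09  0.12]
286 rows meas 0.12 pred 1.07 per mm up [0.18 0.12]
316 rows meas 0.48 pred 1.08 per mm up [0.45 0.12]
346 rows meas 0.24 pred 1.09 per mm up [0.71 0.12]
376 rows meas 0.34 pred 1.10 per mm up [0.97 0.13]
406 rows meas 0.29 pred 1.11 per mm up [1.24 0.13]
436 rows meas 0.54 pred 1.11 per mm up [1.49 0.13]
466 rows meas 0.51 pred 1.12 per mm up [1.75 0.13]
496 rows meas 0.53 pred 1.13 per mm up [1.99 0.14]
526 rows meas 0.52 pred 1.13 per mm up [2.24 0.14]
L 10 cols meas -0.19 pred 0.27 [-0.65 -0.73]
L 30 cols meas -0.25 pred 0.26 [-0.64 -0.53]
L 50 cols meas -0.25 pred 0.25 [-0.63 -0.34]
L 70 cols meas -0.32 pred 0.24 [-0.62 -0.16]
L 90 cols meas -0.33 pred 0.23 [-0.61  0.03]
```

```bash
cat > fix.py <<'E'
from h import *
import sys
def sh(a,b,box,name):
    A,B=load(a),load(b);g=[cv2.cvtColor(x['img'],cv2.COLOR_BGR2GRAY).astype(np.float32) for x in (A,B)]
    x0,y0,x1,y1=box;W=np.eye(2,3,dtype=np.float32)
    try:
        cc,W=cv2.findTransformECC(g[0][y0:y1,x0:x1],g[1][y0:y1,x0:x1],W,cv2.MOTION_TRANSLATION,(3,300,1e-7),None,1);print(name,W[:,2],'cc %.4f'%cc)
    except Exception as e: print(name,'fail')
E
python3 - <<'E'
from fix import *
sh('side0','sd7',(160,180,200,220),'side drawers ref')
sh('side0','sd7',(330,195,380,245),'side vice ref')
sh('side0','sd7',(295,258,315,280),'spool2 ref')
sh('side0','sd7',(236,205,268,245),'gauge')
sh('side0','sd7',(278,248,302,262),'plate FL corner')
sh('side0','sd7',(232,205,305,262),'stand all')
sh('scene0','s7',(205,240,262,300),'vice ref')
sh('scene0','s7',(212,195,232,217),'spool2 ref')
sh('scene0','s7',(150,210,205,235),'cutters')
E
python3 - <<'E'
import cv2,numpy as np
a=cv2.imread('pics/s7.png');cv2.imwrite('pics/s7c.png',cv2.resize(a[170:320,190:400],(800,571),interpolation=cv2.INTER_CUBIC))
E
```

```text
side drawers ref [0.0054 0.0017] cc 0.9939
side vice ref [0.0312 0.0034] cc 0.9236
spool2 ref [-0.0141  0.0094] cc 0.9994
gauge [-0.1681  0.1068] cc 0.9908
plate FL corner [-0.0824  0.095 ] cc 0.9956
stand all [-0.2292  0.1784] cc 0.9172
vice ref [-0.0064 -0.0244] cc 0.9821
spool2 ref [0.0058 0.0067] cc 0.9988
cutters [-0.0102 -0.0183] cc 0.9994
```

View pics/s7c.png

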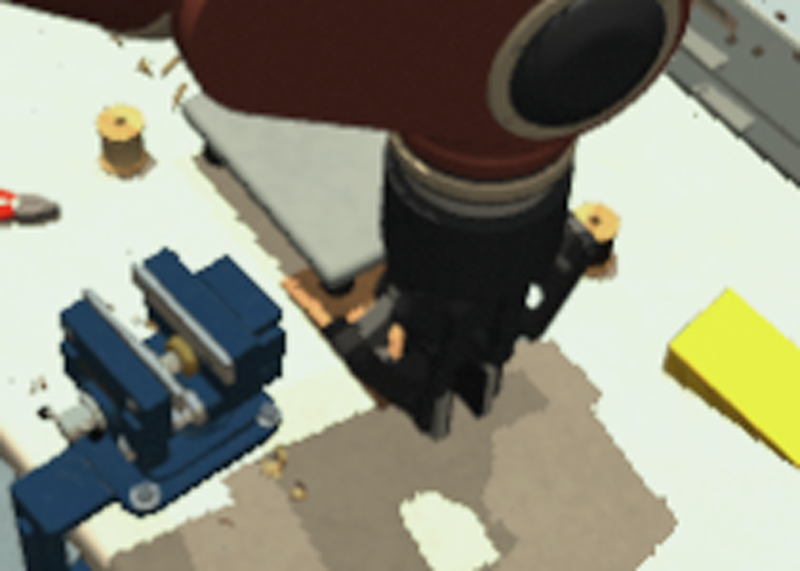

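```bash
python3 - <<'E'
from h import *
e=load('side0')
F=np.array([.495,.029,0]);ex=np.array([.9958,-.0915,0]);ey=np.array([.0915,.9958,0]);O=F+.07*ex+.07*ey;print('O',O)
W=load('w7')
ax=(ex+(-ey))  # diagonal axis direction through FL? feet at FL(-,+) and RR(+,-)
ax/=np.linalg.norm(ax)
# tilt so that front right rises: rotation about axis through O along (ex - ey)... foot pivots FL(-55,+55), FR far right(+55,-55)
def disp(P,v):
    tx,ty,yaw,lift=v;th=lift/.078   # lift of corner foot in mm
    r=P-O
    d=np.array([tx,ty,0])+yaw*np.cross([0,0,1],r)
    a=np.cross(ax,r);b=np.cross(ax,(-.055*ex-.055*ey));s=np.sign(b[2]);return d+s*th*a
rows=[]
def add(cam,P,comp,val,w,name):
    def g(v): 
        p0=proj(cam,P)[0];return [ (proj(cam,P+disp(P,np.array(x)*1e-3))[0]-p0)[comp] for x in np.eye(4)]
    rows.append((g(None),val,w,name))
gz=O+.035*ex+.035*ey+[0,0,.085]
gc=onplane(e,[[252,225]],.085)[0];print('gauge',gz,gc)
fl=O-.065*ex+.06*ey+[0,0,.038]
for P,m,n in((gc,(-.168,.107),'g'),(fl,(-.082,.095),'fl')):
    add(e,P,0,m[0],1/.03,n+'u');add(e,P,1,m[1],1/.03,n+'v')
add(W,F+.1*ex+[0,0,.04],1,-.60,1/.1,'edge far');add(W,F+.05*ex+[0,0,.04],1,-.7,1/.15,'edge mid')
add(W,F+.02*ey+[0,0,.04],0,-.53,1/.1,'left')
A=np.array([r[0] for r in rows]);y=np.array([r[1] for r in rows]);w=np.array([r[2] for r in rows])
for r in rows:print(r[3],np.round(r[0],3),r[1])
x,res,_,_=np.linalg.lstsq(A*w[:,None],y*w,rcond=None);print('tx,ty mm, yaw mrad, lift mm',x,'res',A@x-y,'sd',np.sqrt(np.diag(np.linalg.inv((A*w[:,None]).T@(A*w[:,None])))))
E
```

```text
O [0.5711 0.0923 0.    ]
gauge [0.6092 0.124  0.085 ] [0.5978 0.1509 0.085 ]
gu [-0.468 -0.126  0.024 -0.466] -0.168
gv [-0.058  0.277  0.011  0.437] 0.107
flu [-0.473 -0.089  0.036 -0.205] -0.082
flv [-0.063  0.298 -0.014  0.052] 0.095
edge far [-0.349 -3.418 -0.105 -1.223] -0.6
edge mid [-0.388 -3.46   0.065 -1.204] -0.7
left [ 3.484 -0.59   0.195  0.528] -0.53
tx,ty mm, yaw mrad, lift mm [-0.063   0.1329 -1.7507  0.2418] res [ 0.026   0.0202 -0.0132 -0.0151  0.0563 -0.1395  0.0185] sd [0.0351 0.0361 0.4055 0.068 ]
```

Request:
{"api": "drive_tool", "payload": {"series": [{"x":-1.5,"y":0,"z":0.2,"ax":0,"ay":0,"az":0},{"x":-3.1,"y":0,"z":0.2,"ax":0,"ay":0,"az":0},{"x":-4.7,"y":0,"z":0.2,"ax":0,"ay":0,"az":0},{"x":-6.3,"y":0,"z":0.2,"ax":0,"ay":0,"az":0},{"x":-7.9,"y":0,"z":0.2,"ax":0,"ay":0,"az":0}]}}

```text
time: 8.85
tool_pos: [0.5025, -0.0514, 0.2087]
tool_rot: [0.47, 0.529, 0.47, -0.528]
contact_force: [-0.2, 0.3, -0.3]
gripper_width: 0.198
```

Request:
{"api": "drive_tool", "payload": {"series": [{"x":-1.5,"y":-2.4,"z":-7.6,"ax":0,"ay":0,"az":0},{"x":-1.5,"y":-2.4,"z":-7.6,"ax":0,"ay":0,"az":0},{"x":-1.5,"y":-2.4,"z":-7.6,"ax":0,"ay":0,"az":0},{"x":-1.5,"y":-2.4,"z":-7.6,"ax":0,"ay":0,"az":0},{"x":-1.5,"y":-2.4,"z":-7.6,"ax":0,"ay":0,"az":0}]}}

```text
time: 9.27
tool_pos: [0.4649, 0.1463, 0.2451]
tool_rot: [0.47, 0.529, 0.47, -0.528]
contact_force: [1.1, 0.0, 0.3]
gripper_width: 0.196
```

Request:
{"api": "drive_tool", "payload": {"series": [{"x":0,"y":-2.4,"z":-7.6,"ax":0,"ay":0,"az":0},{"x":0,"y":-2.4,"z":-7.6,"ax":0,"ay":0,"az":0},{"x":0,"y":-2.4,"z":-7.6,"ax":0,"ay":0,"az":0},{"x":0,"y":-2.4,"z":-7.6,"ax":0,"ay":0,"az":0},{"x":0,"y":-2.4,"z":-7.6,"ax":0,"ay":0,"az":0}]}}

```text
time: 9.68
tool_pos: [0.4271, 0.3427, 0.2443]
tool_rot: [0.47, 0.528, 0.47, -0.528]
contact_force: [0.3, -1.1, -0.1]
gripper_width: 0.202
```

```bash
python3 - <<'E'
from h import *
go(None);grab('scene','s8');grab('side','sd8')
a=load('s8')['img'];cv2.imwrite('pics/s8c.png',cv2.resize(a[170:320,190:400],(800,571),interpolation=cv2.INTER_CUBIC))
E
```

```text
t 9.6833 pos [0.4271 0.3427 0.2443] zang -96.63795929311678 down [ 0.      0.0007 -1.    ] F [ 0.321  -1.1464 -0.1319] w 0.20219691942533696 j6 0.6557465238524344
```

View pics/s8c.png

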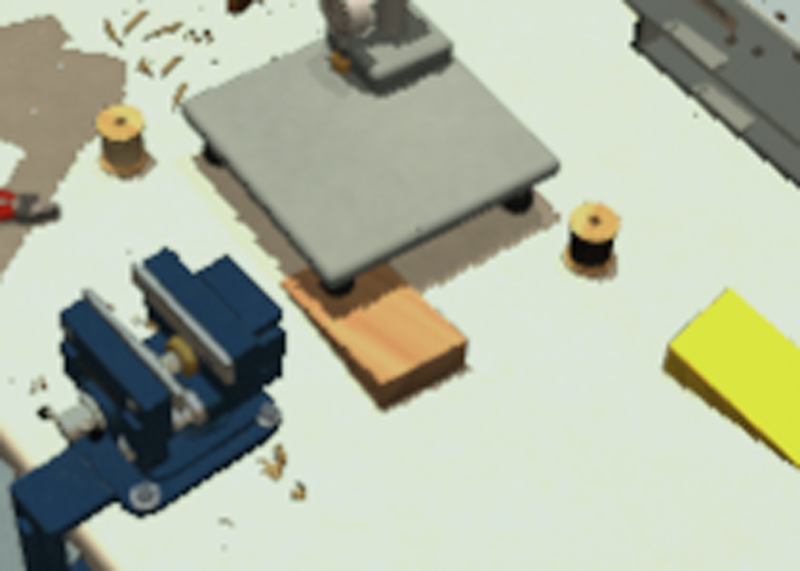

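View pics/sd8.png

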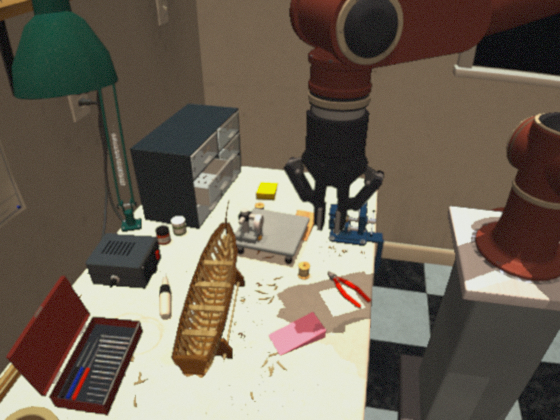

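The scene view shows the wedge under the front right foot at crop (340,285). I'll compare the stand with the first pictures for tilt.

```bash
cat > tilt.py <<'E'
from h import *
import sys
F=np.array([.495,.029,0]);ex=np.array([.9958,-.0915,0]);ey=np.array([.0915,.9958,0]);O=F+.07*ex+.07*ey
def ecc(a,b,box,mask=None):
    g=[cv2.cvtColor(x['img'],cv2.COLOR_BGR2GRAY).astype(np.float32) for x in (a,b)]
    x0,y0,x1,y1=box;W=np.eye(2,3,dtype=np.float32)
    cc,W=cv2.findTransformECC(g[0][y0:y1,x0:x1],g[1][y0:y1,x0:x1],W,cv2.MOTION_TRANSLATION,(3,300,1e-7),None,1);return W[:,2],cc
def run(sb,db):
    S,D=load('scene0'),load('side0');S2,D2=load(sb),load(db)
    R1=[];Y=[];N=[]
    B=BL=O+.055*ex+.055*ey
    def disp(P,v):
        r=P-B; t=np.array([v[0],v[1],0])+v[2]*1e-3*np.cross([0,0,1e3],r)
        # v3: rise (mm) of front (x=-55) by tilt about BL-BR axis ; v4: rise of right by tilt about BL-FL
        w3=np.cross(ey,r)/.110; w4=np.cross(ex,r)/.110
        if np.cross(ey,-.11*ex)[2]<0:w3=-w3
        if np.cross(ex,-.11*ey)[2]<0:w4=-w4
        return np.array([v[0],v[1],0])*1e-3+v[2]*1e-3*np.cross([0,0,1],r)+v[3]*1e-3*w3+v[4]*1e-3*w4
    def add(c,c2,box,P,n):
        m,cc=ecc(c,c2,box);p0=proj(c,P)[0]
        J=np.array([proj(c,P+disp(P,e))[0]-p0 for e in np.eye(5)]).T
        print(n,m,'cc %.4f'%cc,'box ctr',(box[0]+box[2])/2,(box[1]+box[3])/2,'proj',p0)
        for k in 0,1:R1.append(J[k]);Y.append(m[k]);N.append(n)
    def bx(c,P,h=9): u,v=proj(c,P)[0].round().astype(int);return (u-h,v-h,u+h,v+h)
    L=O+(-.07*ex+.07*ey)+[0,0,.04];Rr=O+(.07*ex-.07*ey)+[0,0,.04]
    for P,n in((L,'sceneL'),(Rr,'sceneR')): add(S,S2,bx(S,P,8),P,n)
    C=O+.04*ex+.02*ey+[0,0,.075];add(S,S2,bx(S,O+.035*ex+.035*ey+[0,0,.085],14),O+.035*ex+.035*ey+[0,0,.085],'sceneGauge')
    add(S,S2,bx(S,O+.02*ex+.02*ey+[0,0,.05],9),O+.02*ex+.02*ey+[0,0,.05],'sceneBlock')
    add(D,D2,(236,205,268,245),O+.035*ex+.035*ey+[0,0,.085],'sideGauge')
    add(D,D2,bx(D,L,9),L,'sideL')
    A=np.array(R1);y=np.array(Y);x=np.linalg.lstsq(A,y,rcond=None)[0];r=A@x-y
    s=r.std()*np.sqrt(len(y)/(len(y)-5));print('tx ty mm yaw mrad frontrise rightrise mm',x,'sd',s*np.sqrt(np.diag(np.linalg.inv(A.T@A))));print('res',r)
    for n,b in(('vice',(205,240,262,300)),('spool2',(212,195,232,217)),('spool1',(335,218,356,244)),('cutters',(150,210,190,235))): 
        try: print(n,ecc(S,S2,b))
        except Exception: print(n,'fail')
run(*sys.argv[1:3])
E
python3 tilt.py s8 sd8
```

```text
sceneL [ 0.1011 -0.1115] cc 0.9693 box ctr 237.0 196.0 proj [236.8961 195.7032]
sceneR [-0.1662 -0.029 ] cc 0.9790 box ctr 339.0 211.0 proj [338.6378 211.4828]
sceneGauge [ 0.0172 -0.1071] cc 0.9943 box ctr 293.0 169.0 proj [292.5098 169.0221]
sceneBlock [-0.0114 -0.11  ] cc 0.9951 box ctr 290.0 190.0 proj [289.8747 189.6045]
sideGauge [-0.1625  0.1026] cc 0.9910 box ctr 252.0 225.0 proj [250.1437 217.0818]
sideL [-0.0551  0.0886] cc 0.9967 box ctr 293.0 253.0 proj [293.0173 252.9225]
tx ty mm yaw mrad frontrise rightrise mm [ 0.324   0.9464  2.9765 -0.0901 -0.8063] sd [0.1376 0.5122 2.8979 0.1261 0.5366]
res [-0.1116 -0.0174  0.1094 -0.0044 -0.0116  0.0414 -0.016   0.0026  0.018
  0.0173 -0.0599 -0.0147]
vice (array([0.    , 0.0012], dtype=float32), 0.9999147016317768)
spool2 (array([0.1028, 0.2816], dtype=float32), 0.8547491438314024)
spool1 (array([-0.0241,  0.0009], dtype=float32), 0.9995607711069053)
cutters (array([0.2942, 0.0137], dtype=float32), 0.8880961321844808)
```

```bash
python3 - <<'E'
from h import *
from scipy.interpolate import CubicSpline
from scipy.optimize import least_squares
S,B=load('scene0'),load('s8');g=[cv2.cvtColor(x['img'],cv2.COLOR_BGR2GRAY).astype(float) for x in(S,B)]
F=np.array([.495,.029,0.04]);ex=np.array([.9958,-.0915,0]);ey=np.array([.0915,.9958,0])
def shift(P0,P1,n):
    a,b=proj(S,[P0])[0],proj(S,[P1])[0];t=(b-a)/np.linalg.norm(b-a);nr=np.array([-t[1],t[0]]);nr*=np.sign(nr[1])
    s=np.linspace(0,1,40);o=np.arange(-7,5.1,.5)
    pr=[]
    for G in g:
        p=a+(b-a)*s[:,None,None]+nr*o[None,:,None]
        pr.append(cv2.remap(G.astype(np.float32),p[...,0].astype(np.float32),p[...,1].astype(np.float32),cv2.INTER_LINEAR).mean(0))
    c=CubicSpline(o,pr[1]);m=(o>-4)&(o<1.6)
    r=least_squares(lambda v:c(o[m]+v[0])*1+v[1]-pr[0][m],[0,0]).x
    M=(P0+P1)/2;q=lambda d:(proj(S,[M+d])[0]-proj(S,[M])[0])@nr
    print(n,'normal shift px %.3f'%r[0],'per mm x,y,z',[round(q(np.array(d)),3) for d in((.001,0,0),(0,.001,0),(0,0,.001))])
for k in (.01,.04,.07,.1): shift(F+k*ex,F+(k+.03)*ex,'right edge %.2f'%k)
for k in (.01,.04,.07,.1): shift(F+k*ey,F+(k+.03)*ey,'front edge %.2f'%k)
E
```

```text
right edge 0.01 normal shift px -0.206 per mm x,y,z [np.float64(-0.043), np.float64(-0.464), np.float64(-0.308)]
right edge 0.04 normal shift px -0.178 per mm x,y,z [np.float64(-0.042), np.float64(-0.457), np.float64(-0.304)]
right edge 0.07 normal shift px -0.181 per mm x,y,z [np.float64(-0.041), np.float64(-0.451), np.float64(-0.3)]
right edge 0.10 normal shift px -0.081 per mm x,y,z [np.float64(-0.041), np.float64(-0.446), np.float64(-0.296)]
front edge 0.01 normal shift px -0.042 per mm x,y,z [np.float64(-0.5), np.float64(0.046), np.float64(-0.236)]
front edge 0.04 normal shift px -0.080 per mm x,y,z [np.float64(-0.49), np.float64(0.045), np.float64(-0.231)]
front edge 0.07 normal shift px -0.095 per mm x,y,z [np.float64(-0.481), np.float64(0.044), np.float64(-0.227)]
front edge 0.10 normal shift px -0.101 per mm x,y,z [np.float64(-0.472), np.float64(0.043), np.float64(-0.223)]
```

The edge shifts imply a lift of about 0.1-0.3 mm (≤0.15°), so the stand is level within what I can measure. Next is the press on the corner.

```bash
python3 - <<'E'
from h import *
go([.513,.043,.13],-96.7)
E
```

```text
t 9.7833 pos [0.4267 0.3437 0.2441] zang -96.40323196731106 down [-0.0008  0.0011 -1.    ] F [ 0.9676 -0.3131  0.0375] w 0.2021306695576191 j6 0.6531865113809412
units [ 4.5481  4.7747 11.5728]
turn [ 0.0594 -0.011   0.0109]
```

Request:
{"api": "drive_tool", "payload": {"series": [{"x":0,"y":3,"z":7,"ax":0,"ay":0,"az":0},{"x":0,"y":3,"z":7,"ax":0,"ay":0,"az":0},{"x":0,"y":3,"z":7,"ax":0,"ay":0,"az":0},{"x":0,"y":3,"z":7,"ax":0,"ay":0,"az":0},{"x":0,"y":3,"z":7,"ax":0,"ay":0,"az":0}], "hand": 0}}

```text
time: 10.2
tool_pos: [0.4828, 0.1535, 0.2443]
tool_rot: [-0.47, -0.529, -0.469, 0.529]
contact_force: [-0.6, -0.2, -0.2]
gripper_width: -0.001
```

Request:
{"api": "drive_tool", "payload": {"series": [{"x":0,"y":1.77,"z":4.57,"ax":0,"ay":0,"az":0},{"x":0,"y":1.77,"z":4.57,"ax":0,"ay":0,"az":0},{"x":0,"y":1.77,"z":4.57,"ax":0,"ay":0,"az":0},{"x":2,"y":1.77,"z":4.57,"ax":0,"ay":0,"az":0},{"x":4,"y":1.77,"z":4.57,"ax":0,"ay":0,"az":0}]}}

```text
time: 10.62
tool_pos: [0.5158, 0.0354, 0.1637]
tool_rot: [0.471, 0.532, 0.466, -0.528]
contact_force: [-0.0, -0.1, 0.0]
gripper_width: 0.002
```

```bash
python3 - <<'E'
from h import *
grab('wrist','w9');grab('wrist','w9');go([.513,.043,.055],-96.7)
E
```

```text
t 10.7167 pos [0.507  0.0377 0.1526] zang -96.86878846202484 down [-0.016   0.001  -0.9999] F [ 0.4765 -0.1371 -1.3685] w 0.0012652360966516278 j6 0.04774435761406432
units [ 3.9013  0.2767 -0.2442]
turn [-0.0338  0.0108  0.1832]
```

View pics/w9.png

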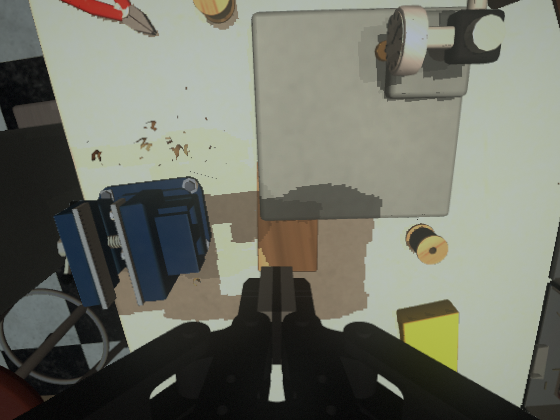

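Request:
{"api": "drive_tool", "payload": {"series": [{"x":1,"y":0,"z":0,"ax":0,"ay":0,"az":0},{"x":2,"y":0,"z":0,"ax":0,"ay":0,"az":0},{"x":2.4,"y":0,"z":0,"ax":0,"ay":0,"az":0},{"x":2.4,"y":0,"z":0,"ax":0,"ay":0,"az":0},{"x":2.4,"y":0,"z":0,"ax":0,"ay":0,"az":0}]}}

```text
time: 11.13
tool_pos: [0.5135, 0.0388, 0.1024]
tool_rot: [0.47, 0.529, 0.47, -0.528]
contact_force: [0.7, 0.4, 0.1]
gripper_width: 0.002
```

```bash
python3 - <<'E'
from h import *
grab('wrist','w10');go([.513,.043,.046],-96.7);favg(4)
d=load('w10');print('tip proj',proj(d,sensors.state()['tool_pos']))
E
```

```text
t 11.1833 pos [0.5142 0.0387 0.1032] zang -96.71468090425176 down [ 0.0029 -0.0002 -1.    ] F [ 0.616  -0.9602  0.4832] w 0.002066583278817078 j6 0.04795453534598656
units [ 2.2893 -0.0739 -0.1644]
turn [-0.0029 -0.0014 -0.0331]
t 11.38 pos [0.5143 0.0387 0.1033] F [ 0.0544  0.507  -0.1138] sd [0.3636 0.2747 0.4114] Ftool_z -0.51 +- 0.13
tip proj [[276.0877 282.701 ]]
```

View pics/w10.png

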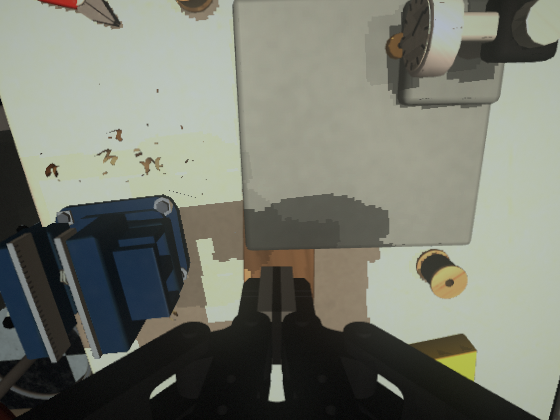

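```bash
python3 - <<'E'
from h import *
d=load('w10')
p=onplane(d,[[245.5,247.5],[470,243],[235,2]],.041);print(p,[np.linalg.norm(p[0]-p[i]) for i in(1,2)])
ex=(p[1]-p[0]);ex/=np.linalg.norm(ex);ey=np.array([-ex[1],ex[0],0]);c=p[0]+.015*(ex+ey)-.0006*(ex+ey);print('press pt',c);go([c[0],c[1],.047])
E
```

```text
[[0.4943 0.0308 0.041 ]
 [0.6318 0.0174 0.041 ]
 [0.508  0.1639 0.041 ]] [np.float64(0.1381215412899357), np.float64(0.13373298820142315)]
press pt [0.51   0.0438 0.041 ]
t 11.3833 pos [0.514  0.0386 0.1028] zang -96.72317288130105 down [ 0.003  -0.0003 -1.    ] F [0.6162 0.2016 0.0938] w 3.898395229923142e-05 j6 0.04794841609660165
units [ 2.2334 -0.1885 -0.1854]
```

Target is (0.511, 0.044). Coming down to just above the plate.

Request:
{"api": "drive_tool", "payload": {"series": [{"x":1,"y":-0.12,"z":-0.2,"ax":0,"ay":0,"az":0},{"x":1.8,"y":-0.12,"z":-0.2,"ax":0,"ay":0,"az":0},{"x":2.15,"y":-0.12,"z":-0.2,"ax":0,"ay":0,"az":0},{"x":2.15,"y":-0.12,"z":-0.2,"ax":0,"ay":0,"az":0},{"x":2.15,"y":-0.12,"z":-0.2,"ax":0,"ay":0,"az":0}]}}

```text
time: 11.8
tool_pos: [0.5106, 0.0439, 0.0476]
tool_rot: [-0.47, -0.528, -0.47, 0.529]
contact_force: [-0.3, -0.2, 0.4]
gripper_width: -0.001
```

```bash
python3 - <<'E'
from h import *
favg(6);go([.511,.044,.042])
E
```

```text
t 12.10 pos [0.5116 0.0438 0.0486] F [-0.0087  0.1237 -0.1511] sd [0.3828 0.3868 0.4604] Ftool_z -0.12 +- 0.15
t 12.1 pos [0.5113 0.0438 0.0484] zang -96.7426523729087 down [ 0.002  -0.0001 -1.    ] F [ 0.4296 -0.01   -0.8409] w 0.0020267080804831496 j6 0.058127878443771965
units [ 0.2541 -0.0139 -0.0049]
```

Request:
{"api": "drive_tool", "payload": {"series": [{"x":0.1,"y":0,"z":0,"ax":0,"ay":0,"az":0},{"x":0.18,"y":0,"z":0,"ax":0,"ay":0,"az":0},{"x":0.22,"y":0,"z":0,"ax":0,"ay":0,"az":0},{"x":0.25,"y":0,"z":0,"ax":0,"ay":0,"az":0},{"x":0.27,"y":0,"z":0,"ax":0,"ay":0,"az":0}]}}

```text
time: 12.52
tool_pos: [0.5106, 0.0438, 0.0418]
tool_rot: [-0.47, -0.528, -0.47, 0.529]
contact_force: [-5.3, 0.1, 12.7]
gripper_width: 0.003
```

```bash
python3 - <<'E'
from h import *
favg(4)
E
```

```text
t 12.72 pos [0.5106 0.0438 0.0418] F [-4.9093 -0.3114  9.5833] sd [0.3295 0.3514 0.2102] Ftool_z 0.89 +- 0.17
```

```bash
python3 - <<'E'
from h import *
favg(10);grab('side','sd11')
E
```

```text
t 13.22 pos [0.5106 0.0439 0.0418] F [-4.9436 -0.3699 10.1187] sd [0.543  0.3682 0.5567] Ftool_z 0.95 +- 0.12
```

Request:
{"api": "drive_tool", "payload": {"series": [{"x":-0.1,"y":0,"z":0,"ax":0,"ay":0,"az":0},{"x":-0.5,"y":0,"z":0,"ax":0,"ay":0,"az":0},{"x":-2,"y":0,"z":0,"ax":0,"ay":0,"az":0},{"x":-3.5,"y":0,"z":0,"ax":0,"ay":0,"az":0},{"x":-5,"y":0,"z":0,"ax":0,"ay":0,"az":0}]}}

```text
time: 13.68
tool_pos: [0.5097, 0.044, 0.1666]
tool_rot: [-0.469, -0.528, -0.47, 0.529]
contact_force: [0.9, 0.3, -0.4]
gripper_width: 0.002
```

Request:
{"api": "drive_tool", "payload": {"series": [{"x":-3,"y":-2.4,"z":-7,"ax":0,"ay":0,"az":0},{"x":-3,"y":-2.4,"z":-7,"ax":0,"ay":0,"az":0},{"x":-3,"y":-2.4,"z":-7,"ax":0,"ay":0,"az":0},{"x":-3,"y":-2.4,"z":-7,"ax":0,"ay":0,"az":0},{"x":-3,"y":-2.4,"z":-7,"ax":0,"ay":0,"az":0}]}}

```text
time: 14.1
tool_pos: [0.4708, 0.2271, 0.2426]
tool_rot: [0.47, 0.529, 0.47, -0.528]
contact_force: [0.9, 0.0, -0.2]
gripper_width: 0.003
```

Request:
{"api": "drive_tool", "payload": {"series": [{"x":0,"y":-2.4,"z":-4.8,"ax":0,"ay":0,"az":0},{"x":0,"y":-2.4,"z":-4.8,"ax":0,"ay":0,"az":0},{"x":0,"y":-2.4,"z":-4.8,"ax":0,"ay":0,"az":0},{"x":0,"y":-2.4,"z":-4.8,"ax":0,"ay":0,"az":0},{"x":0,"y":-2.4,"z":-4.8,"ax":0,"ay":0,"az":0}]}}

```text
time: 14.52
tool_pos: [0.4246, 0.3531, 0.2406]
tool_rot: [-0.471, -0.527, -0.471, 0.527]
contact_force: [0.3, 0.1, -0.8]
gripper_width: -0.005
```

```bash
python3 - <<'E'
from h import *
go(None);grab('scene','s12');grab('side','sd12')
a=load('s12')['img'];cv2.imwrite('pics/s12c.png',cv2.resize(a[170:320,190:400],(800,571),interpolation=cv2.INTER_CUBIC))
from fix import *
sh('s8','s12',(233,180,342,240),'stand');sh('s8','s12',(262,240,315,280),'wedge')
sh('sd8','sd12',(236,205,268,245),'gauge')
E
python3 tilt.py s12 sd12
```

```text
t 14.5167 pos [0.4246 0.3531 0.2406] zang -96.47872356030219 down [-0.0002  0.0001 -1.    ] F [ 0.2991  0.1457 -0.7641] w -0.004699039765332905 j6 0.6718635413871762
stand [0.0032 0.0016] cc 0.9999
wedge [ 0.0035 -0.0006] cc 0.9998
gauge [ 0.0171 -0.0123] cc 0.9988
sceneL [ 0.0991 -0.1385] cc 0.9693 box ctr 237.0 196.0 proj [236.8961 195.7032]
sceneR [-0.1721 -0.03  ] cc 0.9848 box ctr 339.0 211.0 proj [338.6378 211.4828]
sceneGauge [ 0.0025 -0.1029] cc 0.9944 box ctr 293.0 169.0 proj [292.5098 169.0221]
sceneBlock [-0.0093 -0.096 ] cc 0.9953 box ctr 290.0 190.0 proj [289.8747 189.6045]
sideGauge [-0.1325  0.0866] cc 0.9910 box ctr 252.0 225.0 proj [250.1437 217.0818]
sideL [-0.051   0.0525] cc 0.9973 box ctr 293.0 253.0 proj [293.0173 252.9225]
tx ty mm yaw mrad frontrise rightrise mm [ 0.2281  0.721   1.8392 -0.0037 -0.58  ] sd [0.1357 0.5052 2.8586 0.1244 0.5293]
res [-0.1202 -0.0068  0.1091  0.0027  0.002   0.0316 -0.0212 -0.0054  0.0063
  0.0044 -0.05   -0.0042]
vice (array([-0.0013, -0.0002], dtype=float32), 0.9999141126824165)
spool2 (array([0.1246, 0.2459], dtype=float32), 0.927458128547989)
spool1 (array([-0.0252,  0.0039], dtype=float32), 0.9995437487747982)
cutters (array([ 0.4247, -0.0413], dtype=float32), 0.8881458181233971)
```

View pics/s12c.png

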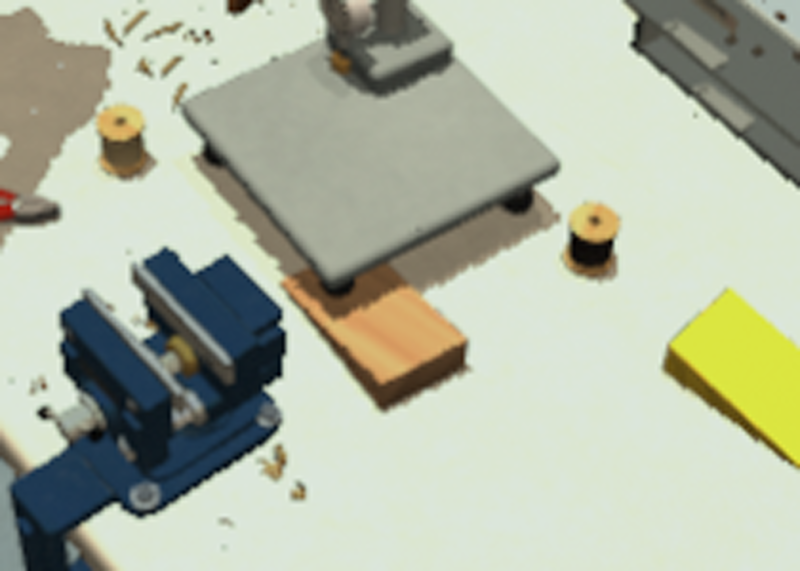

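The scene is unchanged after the press, with the wedge under the foot at crop (340,283) and the arm clear. Handing in.

```bash
python3 - <<'E'
from h import *
print(workorder.job_done())
E
```

```text
the job is handed in; nothing more can be done
None
```

The wooden wedge is under the stand's front right foot, the press test held firm, and I handed the job in at about 14.6 s with the arm clear.

**Push:** I pushed the wedge from behind with two fingertips, turning it about 8° into line with the foot. It ended within about 5 mm of centred under the foot. The push force went from about 0 to 1.2 N at first contact, then to 5.3 N on the last 2.5 mm. I sent that last step without reading the 1.2 N first, so the wedge went in somewhat harder than intended.

**Level:** Comparing the camera pictures with the first ones suggests the corner rose by 0.1 to 0.3 mm at most (0.15° or less) and the stand shifted 0.1 to 0.4 mm. The estimates disagreed at that level: one fit gave 0.24 mm of rise, while another gave no front rise but left the right side poorly determined. A very slight jacking can't be ruled out.

**Press:** About 10 N on the corner for about 0.7 s left the fingertip steady at 41.8 mm, with no sinking (4 N would have tipped the stand without the wedge). Pictures before and after show the stand and wedge shifted by less than 0.02 px.

**Bystanders:** The dark spool did not move. The light spool and cutters had not moved when I checked just after the wedge was in. Their later image comparisons were spoiled by the arm's shadow, but they look in place in the final picture and the arm never went near them.

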